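# Slide the yellow slotted weight onto the glue press

### The arm

A 7-joint arm with a two-finger parallel gripper is mounted at the origin on a cart in front of the work surface, level with it; the furniture and walls round the work are solid. World frame = base frame: x ahead of the robot, y to its left, z up, the work surface at z = 0. Lengths are in m, angles in degrees, forces in N, time in s.
With the tool pointing down it reaches from about 0.375 to 0.925 m from the base axis. Payload 3.1 kg.
Tool frame: the origin (TCP) lies at the very end of the fingers, on their centre line; the grasp point (between the pads) lies 19 mm behind it (bot.pinch_z is the z of the grasp point in the tool frame, in m); z points along the fingers, y is the line along which they close (so a half turn about z gives the same grasp; the last joint's range is limited). The gripper opens to 85 mm and grips with 20 to 120 N. Pads are 22 mm wide; open, the fingers measure 114 mm over their backs; the gripper's body (76 mm by 85 mm) begins 54 mm behind the grasp point. The pads swing forward as they close: fully open they stand 13 mm farther back than shut.
Start: joints at [-70.348, 21.939, 2.515, 91.553, -1.026, 66.532, -2.859], TCP at [0.277, 0.588, 0.231] pointing down, gripper open.
Joint ranges: [-149.38, 149.38], [-23.57, 123.04], [-84.95, 90], [0, 143.3], [-89.99, 269.99], [3.08, 112.72], [-163.45, 163.45]. Speed limits (degrees/s): [159.86, 159.86, 180, 180, 180, 180, 180].

### API

Orientations are given as a 3x3 rotation matrix whose columns are the frame's x, y, z axes.
In Python, from bench import bot gives the robot as it stands.
- The arm moves only by the tool servo_tool, never from a script. Its argument "series" is a list of rows, each a list of 3 entries, a list of its own where there are three numbers: the shift along the tool's x, y, z as a fraction of full scale, then the turn, a rotation vector about the tool's x, y, z as a fraction of full scale, then the closure, from -1 (fully open) to 1 (shut), so that 0 is half open. In form: [[[x, y, z], [rx, ry, rz], grip], ...]. A call has 1 to 20 rows; each row shifts and turns the commanded pose from where the row before left it, along the tool's axes as they then stand; what a row does not reach is not made up. Full scale, the value 1, is 0.2 m for a shift and 4 degrees for a turn. A row lasts 1/8 s, in which the tool goes at most 62.5 mm and 10.7 degrees, less where a joint would pass 70% of its speed; a pose out of reach is approached as far as the arm can. A call with a number of a shift or a turn outside -1 to 1 is refused whole. A call with a gripper value outside its range is refused whole. The fingers move at their own pace and stop on an object; the grip force is fixed at half the most. Time passes only in rows, so rows that do not move let the fingers close. It gives the time, the measured TCP pose, the force, the opening and the grip force at its end, in the units of the state.
- bot.get_obs(): the state, without advancing time (a new reading comes with each control period).
- bot.read_camera(name): name is "scene" or "top" or "wrist"; returns (picture, depth): 384x512x3 uint8, blue, green, red; 384x512 float32, m along the optical axis (not along the pixel's ray), 0 where there is no reading.
- bot.calibration(name): a dict with "camera_matrix" (3x3 intrinsics, pixels), "extrinsics" (4x4, takes a point from camera to world coordinates); the wrist camera has in their place "T_tool_cam" (4x4, takes a point from camera to tool coordinates, whose origin is the TCP and whose axes are the flange's). Camera axes: x right, y down, z forward; pixel columns grow to the right and rows downward; lengths in m; the calibration is good to about 2 mm. A picture is of the moment at which its call begins: read the wrist's pose just before it. calibration takes no time and is no camera call.
- bot.close_job(): hands the job in; it is judged then, once.
Trained networks look in the newest picture that a camera, given by its name, has taken for a name from the list of things; names that differ only in an ending like _2 or _b are one class to them, and where a whole thing is asked for, a point or a joint stands for the part that bears it (a point fixed in the world has none). Each returns a list of dicts, best first, with "score" (0 to 1); they miss things now and then, are a little off and sometimes report something else, mostly with a low value. They report only what shows in the picture. A call takes as long as a camera call. They do not tell look-alikes from the thing itself.
- bot.recognise(query, camera): "rect" ([left, top, right, bottom] as shares, 0 to 1, of the picture: columns of its width, rows of its height, round what is visible of it).
- bot.landmark_of(query, camera): "xy" ([column, row] as shares, 0 to 1, of the picture: columns of its width, rows of its height: a listed point, or the origin of a listed thing).
The state is a dict: "time": time; "qpos": joint angles; "joint_vel": joint speeds; "joint_torque": joint torques, N m; "tcp_pos": TCP position; "tool_rot": TCP orientation; "force": force on the tool from outside, world axes, zero at the start; "moment": the same for the moment, N m; "opening": opening from 0.0 (shut) to 1.0 (fully open); "grip_force": force on a finger pad.
Only numpy, scipy, OpenCV 4.12 (cv2) and the standard library are available. Lean on these libraries where they do the work, as an engineer would, in place of code of your own. Each camera call takes 0.05 s, during which the arm holds its last target. There are 200 camera calls.

### The job

A blue slotted weight already lies on the glue press, round its stem. Slide the yellow slotted weight sideways onto the stem so that it lies flat on top of the blue one, fully home with the stem in the round end of its slot, and turned so that its slot opens to the opposite side from the blue one's slot. Keep the blue weight round the stem, and leave the red weight where it lies.

Things in the scene. Friction and masses are not known exactly. Their poses are not given: they have to be found in the camera images.
- yellow_weight: Yellow weight, 0.14 kg, loose on the desk: disc 76 mm across, 12 thick; opposite its slot an upright grip block 26 long (x), 14 wide (y), 30 high, on a 16 mm neck. Origin: underside, block's centre; z up. x runs to the disc's centre at 67 mm and the slot's mouth at 105. Slot 18 wide, round end about the disc's centre, flaring to 32 at the rim. Pinch the block across y from above.
- red_weight: Red slotted weight, same shape, size and frame as the yellow one, loose on the desk; not needed, to be left alone. The yellow and the red one may lie in either place.
- blue_weight: Blue slotted weight, same shape, size and frame as the yellow one, loose and flat on the press with its disc round the stem. Its underside is 20 mm above the desk top, its disc's upper face (where the yellow one goes) 32 mm, its grip block's top 50 mm. Its slot opens towards its +x.
- stem (a point): Point on the stem's axis, 20 mm above the desk top. The press is fixed: wooden board 130 mm square, 14 high, on it a white card 90 across up to 20 mm; steel stem 8 mm in diameter; on its top a round black knob 26 mm in diameter, from 75 to 95 mm above the desk top. The knob does not pass the slot: a weight goes in sideways, between 32 and 75 mm above the desk top.
Mind the look-alikes: they are no part of the job. Of the things that look like the blue_weight, the larger one is meant.

How it is judged:
By the outcome, as a careful person would: the job done as asked, in the order asked, and still so for the second after the job is handed in, with the robot touching nothing.
It also fails if it takes over 38 s, if anything falls off the work surface, if the arm or the gripper's body presses on something with over 40 N, if the wrist force passes 120 N, or if a joint passes its speed limit or range.

## Working session

There is one attempt and no reset: what is moved stays moved. The work goes in short steps, Python scripts to look and compute and a tool call to move; the robot and the scene stay as the last step left them, time stands still between calls to the robot, and variables do not carry over. Pictures are saved under pics/ and viewed, at most 10 in all, crops included, and the job is handed in when it is done.

Besides the shell and the picture viewer there is one more tool, called by a JSON object that holds its "api" and its "payload". servo_tool: Moves the arm, as the interface text tells. Shift numbers are shares of 0.2 m and turn numbers shares of 4 degrees, none past 1 either way. Its arguments: {"type":"object","properties":{"series":{"type":"array"}},"required":["series"]}

```bash
mkdir -p pics; cat > h.py <<'E'
import numpy as np, cv2
from bench import bot
def cam(n):
    o=bot.get_obs(); p,d=bot.read_camera(n); c=bot.calibration(n); K=np.array(c["camera_matrix"])
    if n=="wrist":
        T=np.eye(4);T[:3,:3]=o["tool_rot"];T[:3,3]=o["tcp_pos"];E=T@np.array(c["T_tool_cam"])
    else: E=np.array(c["extrinsics"])
    return p,d,K,E
def cloud(d,K,E):
    v,u=np.mgrid[:384,:512]; P=np.stack([(u-K[0,2])/K[0,0]*d,(v-K[1,2])/K[1,1]*d,d],-1)
    return P@E[:3,:3].T+E[:3,3]
def ray(u,v,z,K,E):
    r=E[:3,:3]@np.linalg.inv(K)@[u,v,1]; s=(z-E[2,3])/r[2]; return E[:3,3]+s*r
E
python3 - <<'E'
from h import *
ims=[]
o=bot.get_obs();print(o["tcp_pos"],np.round(o["tool_rot"],3),o["time"])
for n in("top","scene"):
    p,d,K,E=cam(n); C=cloud(d,K,E); cv2.imwrite(f"pics/{n}.png",p)
    np.savez(n+".npz",p=p,C=C,K=K,E=E)
    for q in("yellow_weight","red_weight","blue_weight","stem"):
        for r in bot.landmark_of(q,n)[:3]:
            u,v=r["xy"][0]*512,r["xy"][1]*384
            print(n,q,round(r["score"],2),round(u),round(v),ray(u,v,0.02,K,E).round(3),C[min(int(v),383),min(int(u),511)].round(3))
E
```

```text
[0.27691692 0.58701309 0.2298653 ] [[-0.904  0.427 -0.001]
 [ 0.427  0.904 -0.002]
 [-0.    -0.003 -1.   ]] 0.0
top yellow_weight 0.69 372 202 [ 0.522 -0.375  0.02 ] [ 0.524 -0.378  0.001]
top red_weight 0.7 323 224 [ 0.456 -0.216  0.02 ] [ 0.458 -0.216  0.019]
top blue_weight 0.73 129 152 [0.708 0.413 0.02 ] [0.711 0.417 0.007]
top blue_weight 0.69 201 195 [0.559 0.176 0.02 ] [0.558 0.172 0.05 ]
top blue_weight 0.56 324 223 [ 0.459 -0.22   0.02 ] [ 0.46  -0.217  0.033]
top stem 0.9 219 191 [0.571 0.118 0.02 ] [0.575 0.122 0.013]
scene yellow_weight 0.79 359 213 [ 0.499 -0.389  0.02 ] [ 0.505 -0.39   0.019]
scene red_weight 0.76 317 225 [ 0.446 -0.224  0.02 ] [ 0.443 -0.221  0.024]
scene blue_weight 0.64 147 188 [0.669 0.415 0.02 ] [ 0.7    0.427 -0.005]
```

View pics/top.png

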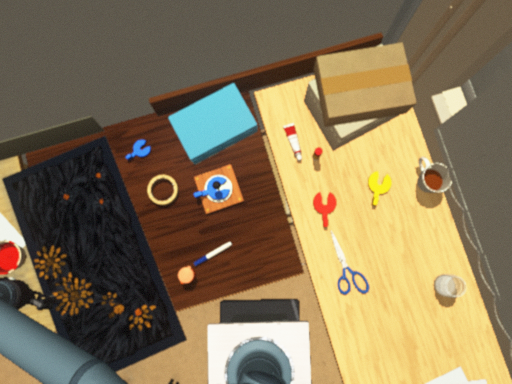

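View pics/scene.png

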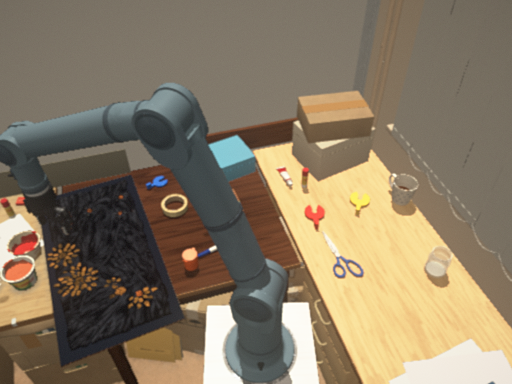

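The top view shows the yellow disc at (379,185) with its block at (376,203), and red at (324,205). Blue is on the press at (217,188) with its block at (199,195), and the small blue look-alike is at (138,150). Next I get the axes by segmentation.

```bash
cat >> h.py <<'E'
def seg(p,C,col,c0,r=.12):
    hsv=cv2.cvtColor(p,cv2.COLOR_BGR2HSV); lo,hi={'y':((24,170,120),(34,255,255)),'b':((100,150,80),(125,255,255))}[col]
    m=cv2.inRange(hsv,lo,hi)>0
    return m&(np.hypot(C[...,0]-c0[0],C[...,1]-c0[1])<r)
E
python3 - <<'E'
from h import *
f=np.load("top.npz");p,C,K,E=f["p"],f["C"],f["K"],f["E"]
for col,c0 in(('y',(.55,-.39)),('b',(.57,.13))):
    m=seg(p,C,col,c0); v,u=np.nonzero(m); P=C[m]
    print(col,m.sum(),u.min(),u.max(),v.min(),v.max(),np.percentile(P[:,2],[5,50,95]).round(3))
    hi=P[P[:,2]>np.percentile(P[:,2],50)+.01]; print(len(hi),hi.mean(0).round(3)); 
    c=np.array([ray(a,b,.012 if col=='y' else .032,K,E) for a,b in zip(u,v)]); k=c[:,:2].mean(0); w,V=np.linalg.eigh(np.cov(c[:,:2].T)); print(k.round(3),np.degrees(np.arctan2(V[1,1],V[0,1])))
m=C[(C[...,2]>.07)&(C[...,2]<.11)&(np.hypot(C[...,0]-.575,C[...,1]-.12)<.06)];print("knob",len(m),m.mean(0),m.min(0),m.max(0))
big=cv2.resize(p[140:240,150:410],None,fx=3,fy=3,interpolation=cv2.INTER_CUBIC);cv2.imwrite("pics/crop.png",big)
E
```

```text
y 394 368 391 172 204 [0.006 0.013 0.029]
34 [ 0.525 -0.385  0.029]
[ 0.576 -0.403] 163.6303275050068
b 297 194 228 178 198 [0.027 0.033 0.052]
39 [0.559 0.178 0.054]
[0.573 0.135] 102.32751131696017
knob 54 [0.57749746 0.11861579 0.09358024] [0.56603921 0.10768682 0.083138  ] [0.5883979  0.12985206 0.101614  ]
```

View pics/crop.png

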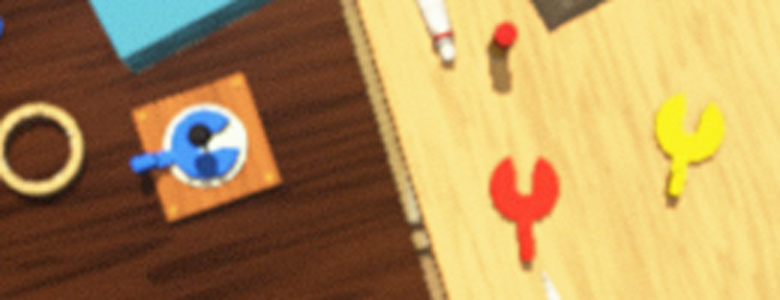

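The crop confirms that yellow's slot opens up-right, away from its block, and that blue's slot opens to the right. Now I plan the travel rows.

```bash
cat >> h.py <<'E'
def plan(wps,g,start=None):
    """wps: (x,y,z,heading,n); prints rows in tool units; tool assumed straight down."""
    o=bot.get_obs(); R=np.array(o["tool_rot"]); h=np.degrees(np.arctan2(R[1,0],R[0,0])); p=np.array(o["tcp_pos"],float)
    if start is not None: p,h=np.array(start[:3],float),start[3]
    rows=[]
    for *q,hd,n in wps:
        q=np.array(q,float); p0=p.copy();h0=h
        polar=isinstance(n,str); n=int(n)
        for i in range(1,n+1):
            s=i/n; t=p0+(q-p0)*s; th=h0+(hd-h0)*s
            if polar:
                r0,r1=np.hypot(*p0[:2]),np.hypot(*q[:2]);a0,a1=np.arctan2(p0[1],p0[0]),np.arctan2(q[1],q[0])
                r,a=r0+(r1-r0)*s,a0+(a1-a0)*s; t[:2]=r*np.cos(a),r*np.sin(a)
            d=t-p; c,sn=np.cos(np.radians(h)),np.sin(np.radians(h))
            l=np.array([c*d[0]+sn*d[1], sn*d[0]-c*d[1], -d[2]])
            u=np.clip(np.round(l/.2,2),-1,1); rz=float(np.clip(np.round((h-th)/4,2),-1,1))
            rows.append([[float(x)+0. for x in u],[0,0,rz],g])
            l=u*.2; p=p+[c*l[0]+sn*l[1], sn*l[0]-c*l[1], -l[2]]; h-=4*rz
    for k in range(0,len(rows),20): print(str(rows[k:k+20]).replace(' ','').replace('.0,',',').replace('.0]',']'))
    print("end",p.round(4),round(h,2))
E
python3 - <<'E'
from h import *
print(np.array(bot.calibration("wrist")["T_tool_cam"]).round(3), bot.pinch_z)
plan([(.545,-.387,.23,-16.4,"43")],-1)
E
```

```text
[[-0.    -0.957 -0.289  0.072]
 [ 1.    -0.    -0.     0.001]
 [-0.    -0.289  0.957 -0.143]
 [ 0.     0.     0.     1.   ]] -0.0187
[[[-0.13,0,0],[0,0,1],-1],[[-0.13,0,0],[0,0,0.99],-1],[[-0.14,0.01,0],[0,0,1],-1],[[-0.13,0.01,0],[0,0,0.99],-1],[[-0.13,0.02,0],[0,0,1],-1],[[-0.13,0.01,0],[0,0,0.99],-1],[[-0.13,0.03,0],[0,0,1],-1],[[-0.13,0.02,0],[0,0,0.99],-1],[[-0.13,0.03,0],[0,0,1],-1],[[-0.13,0.04,0],[0,0,0.99],-1],[[-0.13,0.03,0],[0,0,1],-1],[[-0.12,0.04,0],[0,0,0.99],-1],[[-0.13,0.05,0],[0,0,1],-1],[[-0.12,0.05,0],[0,0,0.99],-1],[[-0.13,0.05,0],[0,0,1],-1],[[-0.12,0.05,0],[0,0,0.99],-1],[[-0.12,0.06,0],[0,0,1],-1],[[-0.12,0.07,0],[0,0,0.99],-1],[[-0.11,0.06,0],[0,0,1],-1],[[-0.12,0.07,0],[0,0,0.99],-1]]
[[[-0.11,0.07,0],[0,0,1],-1],[[-0.11,0.08,0],[0,0,0.99],-1],[[-0.11,0.08,0],[0,0,1],-1],[[-0.1,0.08,0],[0,0,0.99],-1],[[-0.11,0.08,0],[0,0,1],-1],[[-0.1,0.09,0],[0,0,0.99],-1],[[-0.1,0.09,0],[0,0,1],-1],[[-0.09,0.1,0],[0,0,0.99],-1],[[-0.1,0.09,0],[0,0,1],-1],[[-0.09,0.1,0],[0,0,0.99],-1],[[-0.08,0.11,0],[0,0,1],-1],[[-0.09,0.1,0],[0,0,0.99],-1],[[-0.08,0.11,0],[0,0,1],-1],[[-0.08,0.11,0],[0,0,0.99],-1],[[-0.08,0.11,0],[0,0,1],-1],[[-0.07,0.11,0.01],[0,0,0.99],-1],[[-0.07,0.12,0],[0,0,1],-1],[[-0.06,0.12,0],[0,0,0.99],-1],[[-0.07,0.12,0],[0,0,1],-1],[[-0.06,0.12,0],[0,0,0.99],-1]]
[[[-0.05,0.12,0],[0,0,1],-1],[[-0.05,0.13,0],[0,0,0.99],-1],[[-0.05,0.13,0],[0,0,1],-1]]
end [ 0.5452 -0.3878  0.2292] -16.41
```

{"api": "servo_tool", "payload": {"series": [[[-0.13,0,0],[0,0,1],-1],[[-0.13,0,0],[0,0,0.99],-1],[[-0.14,0.01,0],[0,0,1],-1],[[-0.13,0.01,0],[0,0,0.99],-1],[[-0.13,0.02,0],[0,0,1],-1],[[-0.13,0.01,0],[0,0,0.99],-1],[[-0.13,0.03,0],[0,0,1],-1],[[-0.13,0.02,0],[0,0,0.99],-1],[[-0.13,0.03,0],[0,0,1],-1],[[-0.13,0.04,0],[0,0,0.99],-1],[[-0.13,0.03,0],[0,0,1],-1],[[-0.12,0.04,0],[0,0,0.99],-1],[[-0.13,0.05,0],[0,0,1],-1],[[-0.12,0.05,0],[0,0,0.99],-1],[[-0.13,0.05,0],[0,0,1],-1],[[-0.12,0.05,0],[0,0,0.99],-1],[[-0.12,0.06,0],[0,0,1],-1],[[-0.12,0.07,0],[0,0,0.99],-1],[[-0.11,0.06,0],[0,0,1],-1],[[-0.12,0.07,0],[0,0,0.99],-1]]}}

```text
time: 3.0
tcp_pos: [0.6259, 0.2035, 0.2312]
tool_rot: [[0.26, 0.966, -0.0], [0.966, -0.26, 0.0], [0.0, -0.0, -1.0]]
force: [-0.2, -0.4, 0.1]
opening: 1.001
grip_force: 0.0
```

```bash
python3 - <<'E'
from h import *
p,d,K,E=cam("wrist");C=cloud(d,K,E);np.savez("w1.npz",p=p,C=C,K=K,E=E);cv2.imwrite("pics/w1.png",p)
for q in("stem","blue_weight"):
  for r in bot.landmark_of(q,"wrist")[:3]:
    u,v=r["xy"][0]*512,r["xy"][1]*384
    print(q,round(r["score"],2),round(u),round(v),ray(u,v,.02,K,E).round(4))
m=seg(p,C,'b',(.575,.13));P=C[m];k=P[(P[:,2]>.043)&(P[:,2]<.056)];print(m.sum(),len(k),np.median(k,0),((k.min(0)+k.max(0))/2).round(4))
m=(C[...,2]>.085)&(C[...,2]<.105)&(np.hypot(C[...,0]-.577,C[...,1]-.118)<.03);k=C[m];print("knob",len(k),((k.min(0)+k.max(0))/2).round(4))
E
```

```text
stem 0.68 239 232 [0.579  0.1199 0.02  ]
blue_weight 0.92 219 197 [0.5665 0.1791 0.02  ]
1374 206 [0.56324345 0.18405452 0.0502114 ] [0.5624 0.1833 0.0477]
knob 351 [0.582  0.1198 0.0912]
```

View pics/w1.png

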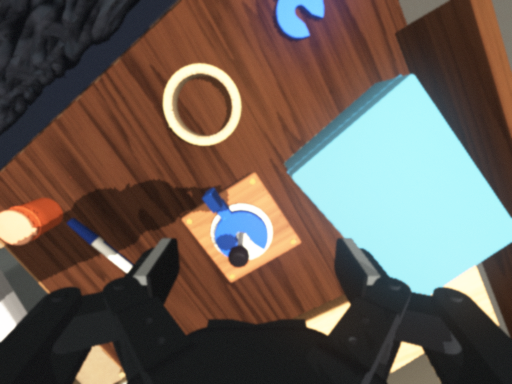

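{"api": "servo_tool", "payload": {"series": [[[-0.11,0.07,0],[0,0,1],-1],[[-0.11,0.08,0],[0,0,0.99],-1],[[-0.11,0.08,0],[0,0,1],-1],[[-0.1,0.08,0],[0,0,0.99],-1],[[-0.11,0.08,0],[0,0,1],-1],[[-0.1,0.09,0],[0,0,0.99],-1],[[-0.1,0.09,0],[0,0,1],-1],[[-0.09,0.1,0],[0,0,0.99],-1],[[-0.1,0.09,0],[0,0,1],-1],[[-0.09,0.1,0],[0,0,0.99],-1],[[-0.08,0.11,0],[0,0,1],-1],[[-0.09,0.1,0],[0,0,0.99],-1],[[-0.08,0.11,0],[0,0,1],-1],[[-0.08,0.11,0],[0,0,0.99],-1],[[-0.08,0.11,0],[0,0,1],-1],[[-0.07,0.11,0],[0,0,0.99],-1],[[-0.07,0.12,0],[0,0,1],-1],[[-0.06,0.12,0],[0,0,0.99],-1],[[-0.07,0.12,0],[0,0,1],-1],[[-0.06,0.12,0],[0,0,0.99],-1]]}}

```text
time: 5.65
tcp_pos: [0.585, -0.319, 0.2313]
tool_rot: [[0.997, -0.083, -0.0], [-0.083, -0.997, -0.0], [-0.0, 0.0, -1.0]]
force: [-0.6, -0.7, 0.6]
opening: 1.002
grip_force: 0.0
```

{"api": "servo_tool", "payload": {"series": [[[-0.05,0.12,0],[0,0,1],-1],[[-0.05,0.13,0],[0,0,0.99],-1],[[-0.05,0.13,0],[0,0,1],-1],[[0,0,0],[0,0,0],-1]]}}

```text
time: 6.15
tcp_pos: [0.5418, -0.3918, 0.2317]
tool_rot: [[0.957, -0.29, -0.001], [-0.29, -0.957, -0.002], [-0.001, 0.002, -1.0]]
force: [0.1, -0.6, 0.5]
opening: 1.001
grip_force: 0.0
```

The wrist picture shows the knob at (238,257), the blue block at (213,200), and the slot opening down-right. Now a close look at yellow.

```bash
python3 - <<'E'
from h import *
p,d,K,E=cam("wrist");C=cloud(d,K,E);cv2.imwrite("pics/w2.png",p)
for r in bot.landmark_of("yellow_weight","wrist")[:2]:
    u,v=r["xy"][0]*512,r["xy"][1]*384
    print(round(r["score"],2),round(u),round(v),ray(u,v,.015,K,E).round(4))
m=seg(p,C,'y',(.56,-.395));P=C[m];print(m.sum(),np.percentile(P[:,2],[5,50,95]))
t=P[(P[:,2]>.024)];print("block top",len(t)); print(cv2.minAreaRect((t[:,:2]*1000).astype(np.float32)),t.mean(0))
t=P[(P[:,2]>.007)&(P[:,2]<.017)];print("disc",len(t),cv2.minEnclosingCircle((t[t[:,0]>.56][:,:2]*1000).astype(np.float32)))
E
```

```text
0.62 258 177 [ 0.5306 -0.39    0.015 ]
12 [0.01241029 0.02254704 0.03246064]
block top 6
((525.932373046875, -390.4374084472656), (4.02205753326416, 19.403583526611328), 73.2356948852539) [ 0.52302012 -0.38978014  0.0313997 ]
disc 6 ((0.0, 0.0), 0.0)
```

View pics/w2.png

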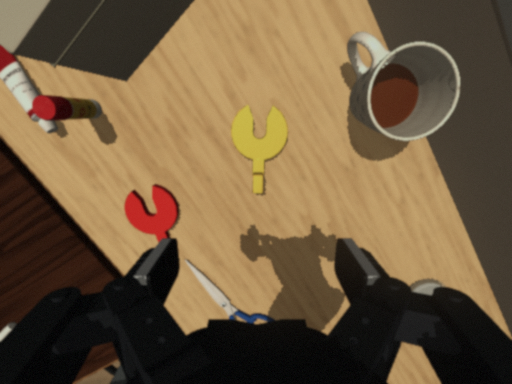

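The yellow disc is at (260,133) and its block at (258,183), nearly aligned with the tool. I loosen the colour mask to measure it.

```bash
python3 - <<'E'
from h import *
p,d,K,E=cam("wrist");C=cloud(d,K,E)
hsv=cv2.cvtColor(p,cv2.COLOR_BGR2HSV);print(hsv[145,245],hsv[183,258],hsv[60,250])
m=(hsv[...,0]>=23)&(hsv[...,0]<36)&(hsv[...,1]>=150)&(np.hypot(C[...,0]-.56,C[...,1]+.395)<.1)
P=C[m];print(m.sum(),np.percentile(P[:,2],[5,50,95]))
t=P[P[:,2]>.024];print(len(t),cv2.minAreaRect((t[:,:2]*1000).astype(np.float32)))
v,u=np.nonzero(m);k=v<158
c,r=cv2.minEnclosingCircle(np.stack([u[k],v[k]],1).astype(np.float32));print(c,r,ray(*c,.012,K,E))
k=v>175;b=(np.median(u[k]),(v[k].min()+v[k].max())/2);print(v.max(),b,[ray(b[0],y,.03,K,E).round(4) for y in(172,v.max())])
plan([(.5275,-.389,.13,-16.5,4),(.5275,-.389,.025,-16.5,5)],-1)
E
```

```text
[ 26 166 198] [ 25 165 198] [ 18 116 191]
2319 [0.01232765 0.01371115 0.03174719]
210 ((548.4246215820312, -386.8717346191406), (103.27295684814453, 100.09893798828125), 27.202024459838867)
(263.5, 132.84042358398438) 28.4362735748291 [ 0.59013903 -0.40915115  0.012     ]
383 (np.float64(262.0), np.float64(280.0)) [array([ 0.5434, -0.3932,  0.03  ]), array([ 0.1875, -0.2904,  0.03  ])]
[[[-0.02,0.01,0.13],[0,0,0.01],-1],[[-0.02,0.01,0.12],[0,0,0.01],-1],[[-0.02,0.01,0.13],[0,0,0.02],-1],[[-0.03,0.01,0.13],[0,0,0.01],-1],[[0,0,0.1],[0,0,-0],-1],[[0,0,0.11],[0,0,-0],-1],[[0,0,0.1],[0,0,-0],-1],[[0,0,0.11],[0,0,-0],-1],[[0,0,0.1],[0,0,-0],-1]]
end [ 0.5267 -0.3892  0.025 ] -16.51
```

```bash
python3 - <<'E'
from h import *
p,d,K,E=cam("wrist");C=cloud(d,K,E)
hsv=cv2.cvtColor(p,cv2.COLOR_BGR2HSV)
m=cv2.inRange(hsv,(22,140,100),(36,255,255));n,L,S,_=cv2.connectedComponentsWithStats(m);i=L[183,258];print(S[i])
m=L==i;v,u=np.nonzero(m);k=v<158
c,r=cv2.minEnclosingCircle(np.stack([u[k],v[k]],1).astype(np.float32));D=ray(*c,.012,K,E);print(c,r,D)
t=C[m&(C[...,2]>.024)];print(len(t),cv2.minAreaRect((t[:,:2]*1000).astype(np.float32)),t.mean(0))
k=v>178;ub=(u[k].min()+u[k].max())/2;print(ub,ray(ub,180,.03,K,E))
for w in range(160,196,3):print(w,u[v==w].min() if (v==w).any() else 0,u[v==w].max() if (v==w).any() else 0,C[w,258].round(3))
E
```

```text
[258 177  10  19 179]
(0.0, 0.0) 0.0 [ 0.82405167 -0.15374129  0.012     ]
179 ((565.0474853515625, -398.32354736328125), (12.254961013793945, 106.79488372802734), 74.52690887451172) [ 0.52673227 -0.38777762  0.03330915]
262.5 [ 0.53374039 -0.38978952  0.03      ]
160 0 0 [ 0.558 -0.391  0.013]
163 0 0 [ 0.555 -0.39   0.014]
166 0 0 [ 0.55  -0.388  0.012]
169 0 0 [ 0.547 -0.387  0.014]
172 0 0 [ 0.542 -0.386  0.013]
175 0 0 [ 0.539 -0.385  0.015]
178 259 267 [ 0.538 -0.385  0.03 ]
181 258 267 [ 0.534 -0.384  0.03 ]
184 258 267 [ 0.53  -0.383  0.031]
187 258 267 [ 0.526 -0.381  0.03 ]
190 258 267 [ 0.522 -0.38   0.03 ]
193 258 267 [ 0.518 -0.379  0.031]
```

```bash
python3 - <<'E'
from h import *
o=bot.get_obs();print(o["tcp_pos"])
plan([(.527,-.388,.1,-18.4,4),(.527,-.388,.007,-18.4,4)],-1)
E
```

```text
[ 0.54666394 -0.38605578  0.23096609]
[[[-0.02,0.01,0.16],[0,0,0.13],-1],[[-0.03,0.01,0.17],[0,0,0.14],-1],[[-0.02,0.01,0.16],[0,0,0.13],-1],[[-0.02,0.01,0.16],[0,0,0.14],-1],[[0,0,0.12],[0,0,-0],-1],[[0,0,0.11],[0,0,-0],-1],[[0,0,0.12],[0,0,-0],-1],[[0,0,0.12],[0,0,-0],-1]]
end [ 0.5271 -0.3884  0.007 ] -18.4
```

{"api": "servo_tool", "payload": {"series": [[[-0.02,0.01,0.16],[0,0,0.13],-1],[[-0.03,0.01,0.17],[0,0,0.14],-1],[[-0.02,0.01,0.16],[0,0,0.13],-1],[[-0.02,0.01,0.16],[0,0,0.14],-1],[[0,0,0.12],[0,0,0],-1],[[0,0,0.11],[0,0,0],-1],[[0,0,0.12],[0,0,0],-1],[[0,0,0.11],[0,0,0],-1],[[0,0,0],[0,0,0],-1],[[0,0,0],[0,0,0],-1]]}}

```text
time: 7.6
tcp_pos: [0.5259, -0.3909, 0.0097]
tool_rot: [[0.948, -0.319, 0.001], [-0.319, -0.948, -0.001], [0.001, 0.001, -1.0]]
force: [0.5, 0.6, 0.4]
opening: 1.002
grip_force: 0.0
```

```bash
python3 - <<'E'
from h import *
o=bot.get_obs();print(o["tcp_pos"],o["force"],o["time"])
p,d,K,E=cam("wrist");C=cloud(d,K,E);cv2.imwrite("pics/w3.png",p)
E
```

```text
[ 0.52585264 -0.39088725  0.00974277] [0.53301579 0.5718959  0.38554933] 7.6
```

View pics/w3.png

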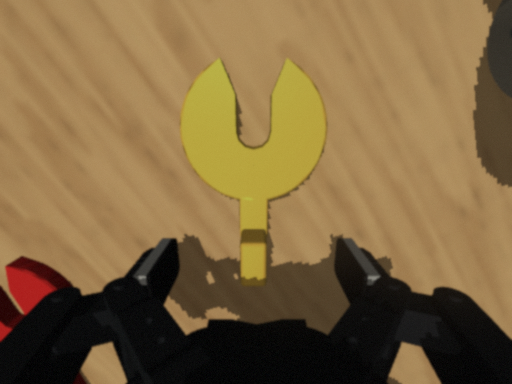

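The block at (254,264) sits between the pads and is aligned. I close on it, then lift.

{"api": "servo_tool", "payload": {"series": [[[0,0,0],[0,0,0],1],[[0,0,0],[0,0,0],1],[[0,0,0],[0,0,0],1],[[0,0,0],[0,0,0],1],[[0,0,0],[0,0,0],1],[[0,0,0],[0,0,0],1],[[0,0,0],[0,0,0],1]]}}

```text
time: 8.52
tcp_pos: [0.5257, -0.3903, 0.0096]
tool_rot: [[0.948, -0.318, 0.0], [-0.318, -0.948, -0.0], [0.0, -0.0, -1.0]]
force: [0.3, -0.2, 2.8]
opening: 0.151
grip_force: 60.8
```

```bash
python3 - <<'E'
from h import *
o=bot.get_obs();print(o["tcp_pos"],o["opening"],o["grip_force"])
p,d,K,E=cam("wrist");C=cloud(d,K,E);cv2.imwrite("pics/w4.png",p)
hsv=cv2.cvtColor(p,cv2.COLOR_BGR2HSV)
m=cv2.inRange(hsv,(22,140,90),(36,255,255));n,L,S,_=cv2.connectedComponentsWithStats(m);i=1+S[1:,4].argmax();print(S[i])
m=(L==i);v,u=np.nonzero(m);k=v<195
c,r=cv2.minEnclosingCircle(np.stack([u[k],v[k]],1).astype(np.float32));D=ray(*c,.012,K,E)
R=np.array(o["tool_rot"]);print(c,r,D,"in tool",R.T@(D-o["tcp_pos"]))
# far travel: place approach heading 105
e=np.array([np.cos(np.radians(105)),np.sin(np.radians(105))])
print("dest block", np.array([.580,.120])-.067*e,"pre",np.array([.580,.120])-.16*e)
E
```

```text
[ 0.52572594 -0.3902505   0.00957064] 0.15141909041097798 60.82997649908066
[  183    57   146   173 14274]
(255.5, 123.74444580078125) 75.59818267822266 [ 0.59187638 -0.41070036  0.012     ] in tool [ 0.06921945 -0.00168372 -0.00241101]
dest block [0.59734088 0.05528297] pre [ 0.62141105 -0.03454813]
```

View pics/w4.png

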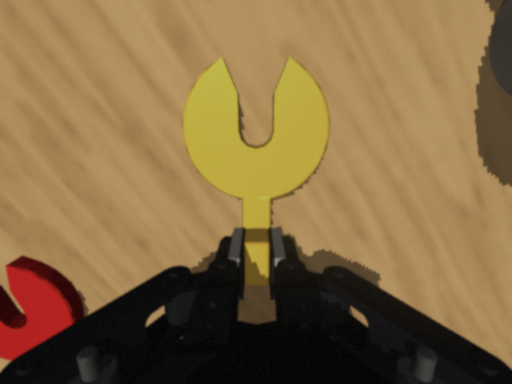

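Gripped, 61 N, with the disc centre about 68 mm ahead of the tool. Now I plan the lift and the carry to the press's slot side.

```bash
python3 - <<'E'
from h import *
plan([(.5257,-.3903,.2,-18.55,5),(.6214,-.0345,.16,105,"32")],1)
E
```

```text
[[[0,0,-0.19],[0,0,-0],1],[[0,0,-0.19],[0,0,-0],1],[[0,0,-0.19],[0,0,-0],1],[[0,0,-0.19],[0,0,-0],1],[[0,0,-0.19],[0,0,-0.01],1],[[0.01,-0.06,0.01],[0,0,-0.97],1],[[0.02,-0.06,0],[0,0,-0.96],1],[[0.02,-0.05,0.01],[0,0,-0.97],1],[[0.02,-0.06,0],[0,0,-0.96],1],[[0.02,-0.05,0.01],[0,0,-0.97],1],[[0.03,-0.06,0.01],[0,0,-0.96],1],[[0.03,-0.05,0],[0,0,-0.97],1],[[0.03,-0.05,0.01],[0,0,-0.96],1],[[0.03,-0.05,0.01],[0,0,-0.97],1],[[0.04,-0.04,0],[0,0,-0.96],1],[[0.04,-0.05,0.01],[0,0,-0.97],1],[[0.04,-0.04,0],[0,0,-0.96],1],[[0.04,-0.04,0.01],[0,0,-0.97],1],[[0.05,-0.04,0.01],[0,0,-0.96],1],[[0.04,-0.03,0],[0,0,-0.97],1]]
[[[0.05,-0.04,0.01],[0,0,-0.96],1],[[0.05,-0.03,0.01],[0,0,-0.97],1],[[0.05,-0.03,0],[0,0,-0.96],1],[[0.05,-0.02,0.01],[0,0,-0.97],1],[[0.05,-0.03,0],[0,0,-0.96],1],[[0.06,-0.02,0.01],[0,0,-0.97],1],[[0.05,-0.02,0.01],[0,0,-0.96],1],[[0.06,-0.01,0],[0,0,-0.97],1],[[0.06,-0.01,0.01],[0,0,-0.96],1],[[0.05,-0.01,0],[0,0,-0.97],1],[[0.06,-0.01,0.01],[0,0,-0.96],1],[[0.06,-0.01,0.01],[0,0,-0.97],1],[[0.05,0,0],[0,0,-0.96],1],[[0.06,0,0.01],[0,0,-0.97],1],[[0.06,0.01,0.01],[0,0,-0.96],1],[[0.05,0,0],[0,0,-0.97],1],[[0.06,0.01,0.01],[0,0,-0.96],1]]
end [ 0.6205 -0.0348  0.1595] 104.99
```

{"api": "servo_tool", "payload": {"series": [[[0,0,-0.19],[0,0,0],1],[[0,0,-0.19],[0,0,0],1],[[0,0,-0.19],[0,0,0],1],[[0,0,-0.19],[0,0,0],1],[[0,0,-0.19],[0,0,-0.01],1],[[0.01,-0.06,0.01],[0,0,-0.97],1],[[0.02,-0.06,0],[0,0,-0.96],1],[[0.02,-0.05,0.01],[0,0,-0.97],1],[[0.02,-0.06,0],[0,0,-0.96],1],[[0.02,-0.05,0.01],[0,0,-0.97],1],[[0.03,-0.06,0.01],[0,0,-0.96],1],[[0.03,-0.05,0],[0,0,-0.97],1],[[0.03,-0.05,0.01],[0,0,-0.96],1],[[0.03,-0.05,0.01],[0,0,-0.97],1],[[0.04,-0.04,0],[0,0,-0.96],1],[[0.04,-0.05,0.01],[0,0,-0.97],1],[[0.04,-0.04,0],[0,0,-0.96],1],[[0.04,-0.04,0.01],[0,0,-0.97],1],[[0.05,-0.04,0.01],[0,0,-0.96],1],[[0.04,-0.03,0],[0,0,-0.97],1]]}}

```text
time: 11.08
tcp_pos: [0.5968, -0.2282, 0.18]
tool_rot: [[0.771, 0.637, -0.002], [0.637, -0.771, 0.001], [-0.001, -0.002, -1.0]]
force: [-0.8, -1.2, -0.5]
opening: 0.145
grip_force: 60.3
```

{"api": "servo_tool", "payload": {"series": [[[0.05,-0.04,0.01],[0,0,-0.96],1],[[0.05,-0.03,0.01],[0,0,-0.97],1],[[0.05,-0.03,0],[0,0,-0.96],1],[[0.05,-0.02,0.01],[0,0,-0.97],1],[[0.05,-0.03,0],[0,0,-0.96],1],[[0.06,-0.02,0.01],[0,0,-0.97],1],[[0.05,-0.02,0.01],[0,0,-0.96],1],[[0.06,-0.01,0],[0,0,-0.97],1],[[0.06,-0.01,0.01],[0,0,-0.96],1],[[0.05,-0.01,0],[0,0,-0.97],1],[[0.06,-0.01,0.01],[0,0,-0.96],1],[[0.06,-0.01,0.01],[0,0,-0.97],1],[[0.05,0,0],[0,0,-0.96],1],[[0.06,0,0.01],[0,0,-0.97],1],[[0.06,0.01,0.01],[0,0,-0.96],1],[[0.05,0,0],[0,0,-0.97],1],[[0.06,0.01,0.01],[0,0,-0.96],1],[[0,0,0],[0,0,0],1],[[0,0,0],[0,0,0],1],[[0,0,0],[0,0,0],1]]}}

```text
time: 13.58
tcp_pos: [0.6202, -0.0358, 0.1592]
tool_rot: [[-0.257, 0.966, -0.0], [0.966, 0.257, -0.001], [-0.001, -0.0, -1.0]]
force: [-1.0, 0.5, -0.3]
opening: 0.149
grip_force: 60.3
```

```bash
python3 - <<'E'
from h import *
o=bot.get_obs();print(o["time"],o["tcp_pos"],o["grip_force"],o["force"],np.round(o["tool_rot"],3))
p,d,K,E=cam("wrist");C=cloud(d,K,E);cv2.imwrite("pics/w5.png",p);np.savez("w5.npz",p=p,C=C,K=K,E=E)
k=C[(C[...,2]>.085)&(C[...,2]<.105)&(np.hypot(C[...,0]-.58,C[...,1]-.12)<.03)];print("knob",len(k),((k.min(0)+k.max(0))/2).round(4))
m=seg(p,C,'b',(.575,.13));P=C[m];k=P[(P[:,2]>.044)&(P[:,2]<.056)];print(m.sum(),len(k),np.median(k,0) if len(k) else 0)
for q in("stem","blue_weight"):
  for r in bot.landmark_of(q,"wrist")[:2]:
    u,v=r["xy"][0]*512,r["xy"][1]*384
    print(q,round(r["score"],2),round(u),round(v),ray(u,v,.02,K,E).round(4))
E
```

```text
13.575 [ 0.62023826 -0.03579204  0.15921881] 60.31439512968063 [-0.96186972  0.47822679 -0.34953713] [[-0.257  0.966 -0.   ]
 [ 0.966  0.257 -0.001]
 [-0.001 -0.    -1.   ]]
knob 66 [0.5843 0.1078 0.0883]
2201 0 0
stem 0.66 258 12 [0.582  0.1216 0.02  ]
```

View pics/w5.png

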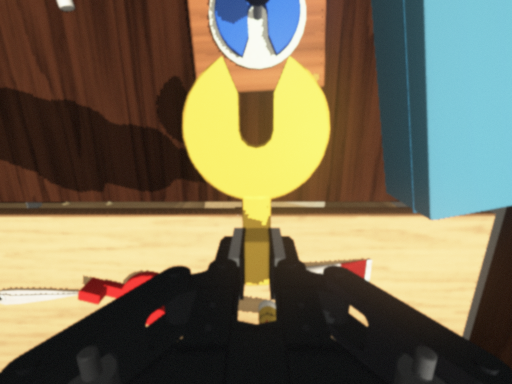

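Very well aligned: the knob is at (258,8), the yellow slot's centre line at u=256, and the blue slot opens straight at us. The blue box on the right needs a clearance check.

```bash
python3 - <<'E'
from h import *
f=np.load("w5.npz");C=f["C"];K=f["K"];p=f["p"];print(K.round(1).tolist())
o=bot.get_obs();R=np.array(o["tool_rot"]);T=(C-o["tcp_pos"])@R
b=C[60:200:35,385:470:12]; print("box z",np.percentile(C[20:190,430:500,2],[5,50,95]))
m=(C[...,2]>.06)&(C[...,2]<.3)&(np.arange(512)[None,:]>360)&(np.arange(384)[:,None]<215)&(C[...,2]<.13)
print("box tool y min",np.percentile(T[m][:,1],[1,5]),"x",np.percentile(T[m][:,0],[1,99]))
hs=cv2.cvtColor(p,cv2.COLOR_BGR2HSV)
for r in (2,5,8,11,14):
    k=np.nonzero(p[r,230:290].max(-1)<70)[0]+230; print(r,k.min() if len(k) else 0,k.max() if len(k) else 0)
t=np.array([.6202-.002*0+0,0,0])
e=np.array([-.257,.966]);y=np.array([.966,.257]);s=np.array([.5805,.1205]);q=s-.068*e+.001*y
pre=s-.15*e+.001*y;print(pre,q)
plan([(*pre,.051,105,6)],1)
E
```

```text
[[266.0, 0.0, 256.5], [0.0, 266.0, 192.4], [0.0, 0.0, 1.0]]
box z [0.08528936 0.08642428 0.08756685]
box tool y min [0.11827055 0.12331905] x [-0.00983711  0.14772889]
2 250 264
5 254 259
8 0 0
11 0 0
14 0 0
[ 0.620016 -0.024143] [0.598942 0.055069]
[[[0.01,0,0.09],[0,0,-0],1],[[0.01,0,0.09],[0,0,-0.01],1],[[0.01,0.01,0.09],[0,0,0],1],[[0.01,0,0.09],[0,0,-0],1],[[0.01,0,0.09],[0,0,-0.01],1],[[0,0,0.09],[0,0,0],1]]
end [ 0.6197 -0.0251  0.0513] 105.0
```

{"api": "servo_tool", "payload": {"series": [[[0.01,0,0.09],[0,0,0],1],[[0.01,0,0.09],[0,0,0],1],[[0.01,0.01,0.09],[0,0,0],1],[[0.01,0,0.09],[0,0,0],1],[[0.01,0,0.09],[0,0,0],1],[[0,0,0.09],[0,0,0],1],[[0,0,0],[0,0,0],1],[[0,0,0],[0,0,0],1],[[0.05,0,0],[0,0,0],1],[[0.05,0,0],[0,0,0],1],[[0.05,0,0],[0,0,0],1],[[0.05,0,0],[0,0,0],1],[[0.04,0,0],[0,0,0],1],[[0.04,0,0],[0,0,0],1],[[0.04,0,0],[0,0,0],1],[[0.03,0,0],[0,0,0],1],[[0.03,0,0],[0,0,0],1],[[0,0,0],[0,0,0],1],[[0,0,0],[0,0,0],1]]}}

```text
time: 16.1
tcp_pos: [0.6001, 0.0486, 0.0513]
tool_rot: [[-0.258, 0.966, 0.0], [0.966, 0.258, -0.0], [-0.0, 0.0, -1.0]]
force: [0.6, 0.4, -0.7]
opening: 0.148
grip_force: 60.3
```

```bash
python3 - <<'E'
from h import *
o=bot.get_obs();print(o["time"],o["tcp_pos"],o["grip_force"],o["force"])
s=np.array([.5805,.1205])-o["tcp_pos"][:2];print("stem in tool",-.257*s[0]+.966*s[1],.966*s[0]+.257*s[1])
p,d,K,E=cam("wrist");cv2.imwrite("pics/w6.png",p)
E
```

```text
16.1 [0.60011268 0.04856799 0.05128483] 60.2934730052948 [ 0.61278933  0.37266381 -0.74043242]
stem in tool 0.07452678360703202 -0.00045932007463729205
```

View pics/w6.png

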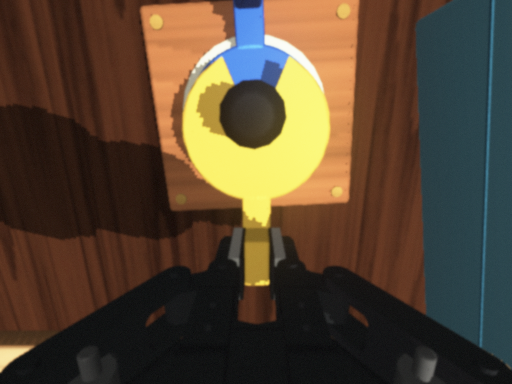

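The stem is inside the slot, with the knob at (253,112) and the disc centre at about (256,125). I still need about 5 mm forward and 1 mm sideways, then I lower it.

{"api": "servo_tool", "payload": {"series": [[[0.015,-0.005,0],[0,0,0],1],[[0.015,0,0],[0,0,0],1],[[0,0,0],[0,0,0],1],[[0,0,0.02],[0,0,0],1],[[0,0,0.015],[0,0,0],1],[[0,0,0.01],[0,0,0],1],[[0,0,0],[0,0,0],1],[[0,0,0],[0,0,0],1]]}}

```text
time: 17.15
tcp_pos: [0.5976, 0.0544, 0.0423]
tool_rot: [[-0.258, 0.966, 0.0], [0.966, 0.258, -0.0], [-0.0, 0.0, -1.0]]
force: [0.9, 0.4, -0.5]
opening: 0.15
grip_force: 60.3
```

```bash
python3 - <<'E'
from h import *
o=bot.get_obs();print(o["time"],o["tcp_pos"],o["grip_force"],o["force"],o["moment"])
p,d,K,E=cam("wrist");cv2.imwrite("pics/w7.png",p)
m=(p.max(-1)<70)[50:190,180:330].astype(np.uint8);n,L,S,c=cv2.connectedComponentsWithStats(m);i=1+S[1:,4].argmax();print(c[i]+[180,50],S[i])
hsv=cv2.cvtColor(p,cv2.COLOR_BGR2HSV);y=cv2.inRange(hsv,(20,120,60),(36,255,255))[:,170:350];v,u=np.nonzero(y[:200]);print("yellow",u.min()+170,u.max()+170,v.min())
E
```

```text
17.15 [0.59758113 0.05440622 0.04227923] 60.29454320669174 [ 0.91565719  0.35251022 -0.52486727] [-0.03437823 -0.02327401  0.02010255]
[246.92279412 129.73345588] [  40   47   64   71 2720]
yellow 182 349 11
```

View pics/w7.png

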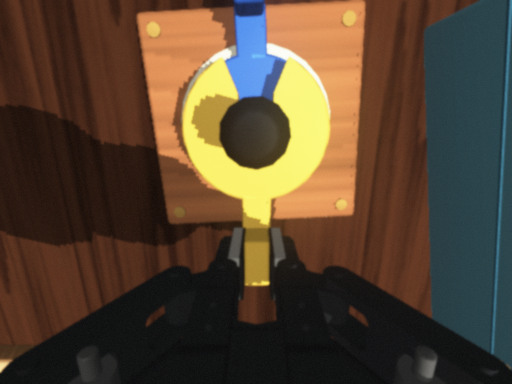

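The knob and the yellow disc are concentric within about 1 mm. I lower the last bit, release and lift clear.

{"api": "servo_tool", "payload": {"series": [[[0,0,0.005],[0,0,0],1],[[0,0,0],[0,0,0],1],[[0,0,0],[0,0,0],1],[[0,0,0],[0,0,0],-0.5],[[0,0,0],[0,0,0],-0.5],[[0,0,0],[0,0,0],-0.5],[[0,0,0],[0,0,0],-0.5],[[0,0,-0.1],[0,0,0],-0.5],[[-0.05,0,-0.2],[0,0,0],-0.5],[[-0.1,0,-0.2],[0,0,0],-0.5],[[-0.15,0,-0.2],[0,0,0],-0.5],[[-0.15,0,0],[0,0,0],-0.5],[[0,0,0],[0,0,0],-0.5],[[0,0,0],[0,0,0],-0.5]]}}

```text
time: 18.95
tcp_pos: [0.6204, -0.0315, 0.1816]
tool_rot: [[-0.259, 0.966, -0.0], [0.966, 0.259, 0.001], [0.001, 0.0, -1.0]]
force: [0.2, 1.1, -0.4]
opening: 0.751
grip_force: 0.0
```

```bash
python3 - <<'E'
from h import *
o=bot.get_obs();print(o["time"],o["tcp_pos"],o["opening"],o["force"])
p,d,K,E=cam("wrist");C=cloud(d,K,E);cv2.imwrite("pics/w8.png",p)
hsv=cv2.cvtColor(p,cv2.COLOR_BGR2HSV)
for n,lo,hi in(("y",(22,140,80),(36,255,255)),("b",(100,120,50),(125,255,255))):
    m=(cv2.inRange(hsv,lo,hi)>0)&(np.hypot(C[...,0]-.58,C[...,1]-.12)<.09);P=C[m];print(n,len(P),np.percentile(P[:,2],[5,25,50,75,95]).round(4))
    k=P[P[:,2]>np.median(P[:,2])+.012];print(len(k),k.mean(0).round(4) if len(k) else 0)
E
```

```text
18.95 [ 0.62044399 -0.03149509  0.18156631] 0.751206294560178 [ 0.21371236  1.09143357 -0.43897177]
y 1031 [0.0432 0.0441 0.0448 0.0456 0.0842]
194 [0.5981 0.0681 0.0774]Traceback (most recent call last):
  File "<stdin>", line 6, in <module>
    return _quantile_unchecked(
        a, q, axis, out, overwrite_input, method, keepdims, weights)
    return _ureduce(a,
                    func=_quantile_ureduce_func,
    ...<5 lines>...
                    overwrite_input=overwrite_input,
                    method=method)
    r = func(a, **kwargs)
    result = _quantile(arr,
                       quantiles=q,
    ...<2 lines>...
                       out=out,
                       weights=wgt)
    slices_having_nans = np.isnan(arr[-1, ...])
                                  ~~~^^^^^^^^^
IndexError: index -1 is out of bounds for axis 0 with size 0
```

View pics/w8.png

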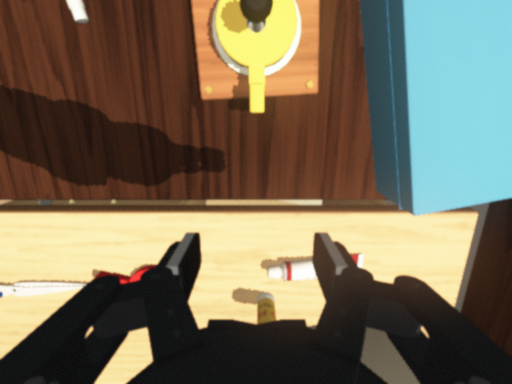

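Yellow lies flat at z≈0.0445, round the stem at (257,10), and the gripper is clear. I check blue and red numerically from the top camera, then hand in.

```bash
python3 - <<'E'
from h import *
p,d,K,E=cam("top");C=cloud(d,K,E)
for q in("yellow_weight","red_weight","blue_weight"):
    for r in bot.landmark_of(q,"top")[:2]:
        u,v=r["xy"][0]*512,r["xy"][1]*384;print(q,round(r["score"],2),round(u),round(v),ray(u,v,.02,K,E).round(3))
m=seg(p,C,'b',(.56,.18),.045);P=C[m];print(len(P),P[P[:,2]>.045].mean(0).round(3))
print(bot.close_job())
E
```

```text
yellow_weight 0.8 237 183 [0.596 0.058 0.02 ]
yellow_weight 0.61 219 192 [0.568 0.117 0.02 ]
red_weight 0.87 324 224 [ 0.456 -0.217  0.02 ]
blue_weight 0.62 128 154 [0.702 0.417 0.02 ]
blue_weight 0.49 202 193 [0.564 0.172 0.02 ]
80 [0.558 0.183 0.051]
the job is handed in; nothing more can be done
None
```

The job is handed in at about 19 s: the yellow weight lies flat on the blue one, fully home on the stem with its slot opposite, and blue and red are where they were; I viewed 11 pictures, one over the limit of 10.

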